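Third hand at the joiner's bench: butt a stool stretcher against the side panel

ROBOT

A 6-joint arm with a two-finger parallel gripper is mounted at the origin on the work surface. World frame = base frame: x ahead of the robot, y to its left, z up, the work surface at z = 0. Lengths are in m, angles in rad, forces in N, time in s.
With the tool pointing down it reaches from about 0.25 to 0.775 m from the base axis. Payload 4 kg.
Tool frame: the origin (TCP) lies midway between the tips of the shut fingers; the grasp point (between the pads) lies 19 mm behind it; z points along the fingers, y is the line along which they close (so a half turn about z gives the same grasp; the last joint's range is limited). The gripper opens to 94 mm and grips with 3 to 60 N. Pads are 16 mm wide; open, the fingers measure 119 mm over their backs; the gripper's body (75 mm by 177 mm) begins 78 mm behind the grasp point.
Start: joints at [-1.393, 0.087, 1.371, -0, 1.684, -0.103], TCP at [0.152, -0.528, 0.206] pointing down, gripper open.
Joint ranges: [-3.1, 3.1], [-0.76, 2.03], [0.27, 2.55], [-1.08, 4.22], [0.17, 2.65], [-2.57, 2.57]. Speed limits (rad/s): [2.79, 2.79, 3.14, 3.14, 3.14, 3.14].

INTERFACE

Orientations are given as [roll, pitch, yaw] about the fixed x, y, z axes, in that order (R = Rz(yaw) Ry(pitch) Rx(roll)).
In Python, from bench import robot gives the robot as it stands. The module is installed in compiled form; this text tells all that it offers.
- The arm moves only by the tool arm_command, never from a script. Its argument "targets" is a list of rows, each a list of 4 numbers: the shift along the world's x, y, z as a fraction of full scale, then the turn about the world's z as a fraction of full scale. A call has 1 to 8 rows; each row is the pose to reach, as a shift and turn from the pose commanded when the call began; what a row does not reach only later rows make up. Full scale, the value 1, is 0.5 m for a shift and 120 degrees for a turn. A row lasts 1/12 s, in which the tool goes at most 41.7 mm and 7.16 degrees, less where a joint would pass 70% of its speed; a pose out of reach is approached as far as the arm can. A call with a number of a shift or a turn outside -1 to 1 is refused whole. A call with a gripper value outside its range is refused whole. "claw" is the closure, from 0 (fully open) to 1 (shut), set as the call begins (left out, the last holds). The fingers move at their own pace and stop on an object; the grip force is fixed at half the most. Time passes only in rows, so rows that repeat a pose let the fingers close. It gives the time, the measured TCP pose, the force, the opening and the grip force at its end, in the units of the state.
- robot.get_obs(): the state, without advancing time (a new reading comes with each control period).
- robot.snapshot(name): name is "scene" or "top" or "wrist"; returns the picture (400x640x3 uint8, red, green, blue); there is no depth.
- robot.camera_info(name): a dict with "vfov" (degrees; the focal length in pixels is half the picture's height over the tangent of half this angle, whatever the lens; pixels are square), "cx", "cy" (the principal point, pixels), "extrinsics" (4x4, takes a point from camera to world coordinates); the wrist camera has in their place "T_tool_cam" (4x4, takes a point from camera to tool coordinates, whose origin is the TCP and whose axes are the flange's). Camera axes: x right, y up, looking along -z (the intrinsics and any distortion apply to the point x, -y, -z); pixel columns grow to the right and rows downward; lengths in m; the calibration is good to about 2 mm. A picture is of the moment at which its call begins: read the wrist's pose just before it. camera_info takes no time and is no camera call.
- robot.close_job(): hands the job in; it is judged then, once.
The state is a dict: "time": time; "joint_positions": joint angles; "qvel": joint speeds; "joint_torque": joint torques, N m; "tool_pos": TCP position; "ee_rot": TCP orientation; "wrist_force": force on the tool from outside, world axes, zero at the start; "wrist_torque": the same for the moment, N m; "width": finger opening in m; "finger_force": force on a finger pad.
Only numpy, scipy, OpenCV 4.12 (cv2) and the standard library are available. Lean on these libraries where they do the work, as an engineer would, in place of code of your own. Each camera call takes 0.05 s, during which the arm holds its last target. There are 200 camera calls.

TASK

Take the stool's stretcher (the longer of the two boards standing on edge), stand it on edge on the seat board between the two pencil lines, and butt its end squarely against the side panel so that a colleague can drive screws through the panel into it. Push it against the panel with a steady 8 to 20 newtons, without ramming the panel, for at least three seconds, and finish while you are still holding and pushing; do not let go. Leave the other things on the bench alone.

Things in the scene. Friction and masses are not known exactly. Their poses are not given: they have to be found in the camera images.
- stretcher: The stretcher: a loose OSB (strand board) board 18 mm thick (its x), 264 mm long (its y) and 70 mm high (its z), 0.15 to 0.3 kg. Origin at its centre. It starts on the bench standing on its long 18 mm edge, origin 35 mm above the bench. It is the same either way round: either end may go to the panel.
- offcut: A shorter OSB offcut, 18 x 130 x 70 mm, standing on edge like the stretcher (the two may have swapped places). Origin at its centre, y along its length. Leave it alone.
- stool_seat: The stool's seat board, OSB, face down on the bench and held fast by two bench dogs behind its +y end and a holdfast: 200 mm (its x) by 300 mm (its y), 18 mm thick. Origin at the centre of its underside, z up. The side panel stands on its +y end.
- holdfast: A bent steel bar, 115 mm high, that clamps the seat board down near its +x, -y corner. Origin and axes as the seat board's; post at x +128, y -115 mm, arm reaching in over the board to x +65 mm. Fixed; keep clear of it.
- side_panel: The stool's side panel, OSB, screwed upright and rigidly to the seat board's +y end: 200 mm wide (its x), 18 mm thick (its y), 180 mm high (its z). Origin at the centre of its foot, 18 mm above the bench; its inner face, against which the stretcher butts, is 9 mm to -y of the origin. Wood on wood, hardly yielding.
- pencil_lines: Two pencil lines 21 mm apart, along the seat board and up the panel's inner face; the stretcher goes between them. Origin midway between them, in the corner of the seat board's upper face (18 mm above the bench) and the panel's inner face. x across the lines, y along them into the panel (the way to push), z up. Up to 25 mm off the seat's middle.
- try_square: A joiner's try square lying flat: black stock 120 mm long and 22 mm high with a 200 mm yellow blade at a right angle. Origin under the stock's centre. Leave it alone.
- screw_pot: A small open grey plastic pot, 72 mm across, 45 mm high. Origin at the centre of its underside. Leave it alone.
- driver: A cordless screwdriver standing on its battery, about 200 mm high, beyond the side panel. Origin at the centre of its underside. Leave it alone.

How it is judged:
By the outcome, as a careful person would: the job done as asked, in the order asked, and still so for the second after the job is handed in, while the arm keeps its last pose, push and grip.
It also fails if it takes over 58 s, if anything falls off the work surface, if the arm or the gripper's body presses on something with over 40 N, if the wrist force passes 120 N, or if a joint passes its speed limit or range.

## Working session

There is one attempt and no reset: what is moved stays moved. The work goes in short steps, Python scripts to look and compute and a tool call to move; the robot and the scene stay as the last step left them, time stands still between calls to the robot, and variables do not carry over. Pictures are saved under pics/ and viewed, at most 10 in all, crops included, and the job is handed in when it is done.

Besides the shell and the picture viewer there is one more tool, called after "Emit:" in YAML: its name, and indented under it one key for each argument. arm_command: Moves the arm, as the interface text tells. Shift numbers are shares of 0.5 m and turn numbers shares of 120 degrees, none past 1 either way. Its arguments: {"type":"object","properties":{"targets":{"type":"array"},"claw":{"type":"number"}},"required":["targets"]}

```bash
mkdir -p pics; python3 - <<'E'
from bench import robot
import cv2,numpy as np
np.set_printoptions(precision=4,suppress=True)
for n in("top","scene","wrist"):
    print(n,robot.camera_info(n))
for n in("top","scene"):
    cv2.imwrite(f"pics/{n}0.png",robot.snapshot(n)[:,:,::-1])
print(robot.get_obs())
E
```

```text
top {'vfov': 45.663159191765175, 'cx': 321.2828095435132, 'cy': 193.98560080261095, 'extrinsics': array([[ 0.0084,  0.9965, -0.0837,  0.4857],
       [-0.9999,  0.0076, -0.0108, -0.0167],
       [-0.0102,  0.0838,  0.9964,  1.3615],
       [ 0.    ,  0.    ,  0.    ,  1.    ]])}
scene {'vfov': 42.005197337658515, 'cx': 315.53987570454, 'cy': 190.96980619306058, 'extrinsics': array([[ 0.398 , -0.7374,  0.5457,  1.5777],
       [ 0.9174,  0.3213, -0.235 , -0.429 ],
       [-0.002 ,  0.5942,  0.8044,  1.5189],
       [ 0.    ,  0.    ,  0.    ,  1.    ]])}
wrist {'vfov': 69.22183343168126, 'cx': 315.11955475135625, 'cy': 196.31196251536608, 'T_tool_cam': array([[-0.0002,  0.9596,  0.2812,  0.0818],
       [ 1.    ,  0.0003, -0.0003,  0.0005],
       [-0.0004,  0.2812, -0.9596, -0.1791],
       [ 0.    ,  0.    ,  0.    ,  1.    ]])}
{'time': 0.1, 'joint_positions': array([-1.3931,  0.0879,  1.3721,  0.    ,  1.6836, -0.1031]), 'qvel': array([ 0.0001, -0.0025, -0.0021,  0.0004, -0.0012, -0.0018]), 'joint_torque': array([  0.0023, -34.1254, -30.33  ,   0.072 ,   0.0305,  -0.0001]), 'tool_pos': array([ 0.1523, -0.528 ,  0.2044]), 'ee_rot': array([-3.1397, -0.0002,  0.2808]), 'wrist_force': array([ 0.1444, -0.0354,  0.3646]), 'wrist_torque': array([ 0.0071,  0.0073, -0.0233]), 'finger_force': 0.0, 'width': 0.09403042726954358}
```

View pics/top0.png

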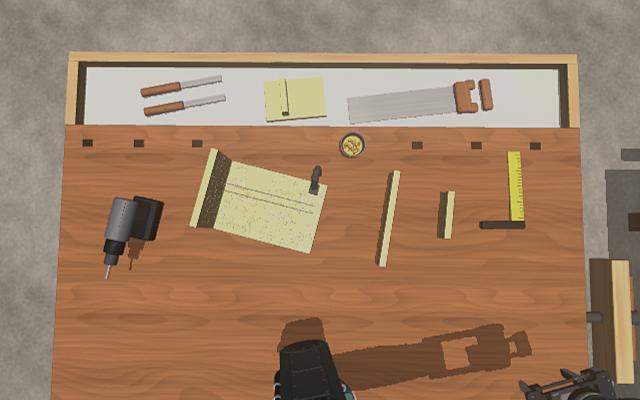

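View pics/scene0.png

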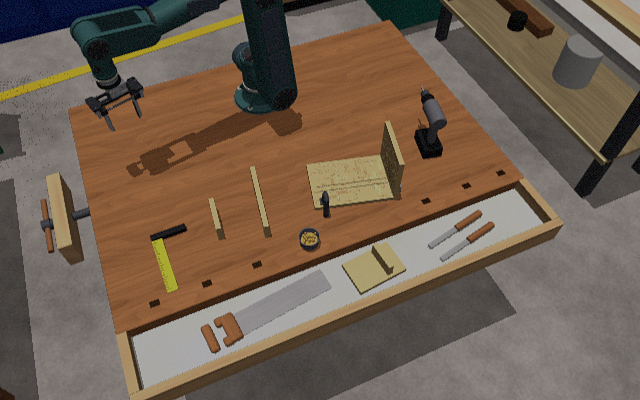

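The top view shows the stretcher from about (396,172) to (382,265), the offcut at (446,215), and the seat at (262,200). The panel is on the seat's left (+y) side and the holdfast is at (315,180). I'll enlarge that area.

```bash
python3 - <<'E'
import cv2
a=cv2.imread("pics/top0.png")[140:280,180:410]
a=cv2.resize(a,None,fx=3.4,fy=3.4,interpolation=cv2.INTER_CUBIC)
for i in range(0,230,20):
    cv2.putText(a,str(180+i),(int(i*3.4),8),0,.35,(255,255,255),1); cv2.line(a,(int(i*3.4),10),(int(i*3.4),16),(255,255,255),1)
for i in range(0,140,20):
    cv2.putText(a,str(140+i),(0,int(i*3.4)+4),0,.35,(255,255,255),1)
cv2.imwrite("pics/crop1.png",a)
E
```

```text
(no output)
```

View pics/crop1.png

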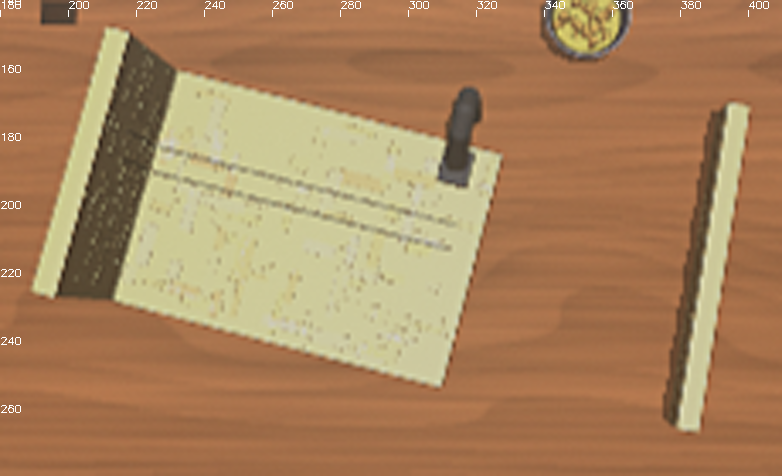

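The crop shows the stretcher's top edge from crop (738,104) to (688,429). The pencil lines run from (160,148) to (455,224) and from (152,171) to (450,248). The panel foot runs from (177,72) to (113,300).

```bash
cat > h.py <<'E'
import numpy as np
from bench import robot
np.set_printoptions(precision=4,suppress=True)
def ray(ci,E,u,v,z):
    f=200/np.tan(np.radians(ci["vfov"]/2))
    d=E[:3,:3]@np.array([(u-ci["cx"])/f,-(v-ci["cy"])/f,-1]); o=E[:3,3]
    return o+d*(z-o[2])/d[2]
def top(u,v,z):
    ci=robot.camera_info("top"); return ray(ci,ci["extrinsics"],u,v,z)
def c1(x,y,z): return top((x+.5)/3.4+180-.5,(y+.5)/3.4+140-.5,z)
E
python3 - <<'E'
from h import *
def show(n,pts,z):
    P=[c1(x,y,z) for x,y in pts]; print(n)
    for i,p in enumerate(P):
        q=P[(i+1)%len(P)]-p; print(p,"next len",np.linalg.norm(q).round(4),"ang",np.degrees(np.arctan2(q[1],q[0])).round(2))
    print(" mean",np.mean(P,0))
show("str",[(728,102),(749,106),(699,431),(677,427)],.07)
show("seat",[(501,155),(441,386),(113,300),(177,72)],.018)
show("paneltop",[(107,27),(130,34),(55,297),(33,290)],.198)
show("l1",[(455,224),(160,148)],.018)
show("l2",[(450,248),(152,171)],.018)
E
```

```text
str
[ 0.6625 -0.2004  0.07  ] next len 0.0171 ang -100.5
[ 0.6594 -0.2173  0.07  ] next len 0.2626 ang 171.04
[ 0.4    -0.1764  0.07  ] next len 0.0176 ang 80.28
[ 0.4029 -0.159   0.07  ] next len 0.2629 ang -9.07
 mean [ 0.5312 -0.1882  0.07  ]
seat
[ 0.6236 -0.0181  0.018 ] next len 0.1982 ang 165.94
[0.4314 0.03   0.018 ] next len 0.2821 ang 75.92
[0.5    0.3037 0.018 ] next len 0.1979 ang -14.25
[0.6918 0.255  0.018 ] next len 0.2815 ang -104.02
 mean [0.5617 0.1426 0.018 ]
paneltop
[0.697  0.2706 0.198 ] next len 0.0177 ang -106.6
[0.692  0.2536 0.198 ] next len 0.1982 ang 165.67
[0.4999 0.3027 0.198 ] next len 0.0168 ang 73.02
[0.5048 0.3188 0.198 ] next len 0.1981 ang -14.06
 mean [0.5984 0.2864 0.198 ]
l1
[0.5656 0.0198 0.018 ] next len 0.2555 ang 75.99
[0.6274 0.2677 0.018 ] next len 0.2555 ang -104.01
 mean [0.5965 0.1437 0.018 ]
l2
[0.5455 0.0237 0.018 ] next len 0.2579 ang 75.98
[0.608  0.2739 0.018 ] next len 0.2579 ang -104.02
 mean [0.5768 0.1488 0.018 ]
```

Measured sizes match the given ones to about 2 mm. The stretcher centre is (0.531,-0.188) with heading -9°. The push direction has heading 76°, and the panel face lies 0.415 m along it. I'll go above the stretcher first.

Emit:
arm_command:
  targets:
    - [0.758, 0.68, 0, -0.209]
    - [0.758, 0.68, 0, -0.209]
    - [0.758, 0.68, 0, -0.209]
    - [0.758, 0.68, 0, -0.209]
    - [0.758, 0.68, 0, -0.209]
    - [0.758, 0.68, 0, -0.209]
    - [0.758, 0.68, 0, -0.209]
    - [0.758, 0.68, 0, -0.209]
  claw: 0

```text
time: 0.77
tool_pos: [0.3955, -0.3097, 0.2051]
ee_rot: [-3.141, 0.0, -0.157]
wrist_force: [0.6, -1.0, -0.6]
width: 0.0941
finger_force: 0.0
```

Emit:
arm_command:
  targets:
    - [0.262, 0.234, 0, 0]
    - [0.262, 0.234, 0, 0]
    - [0.262, 0.234, 0, 0]
    - [0.262, 0.234, 0, 0]
    - [0.262, 0.234, 0, 0]
    - [0.262, 0.234, 0, 0]
    - [0.262, 0.234, 0, 0]
    - [0.262, 0.234, 0, 0]

```text
time: 1.43
tool_pos: [0.5244, -0.1956, 0.2052]
ee_rot: [3.141, 0.001, -0.158]
wrist_force: [0.3, -0.2, -0.4]
width: 0.0936
finger_force: 0.0
```

```bash
python3 - <<'E'
from h import *
import cv2
o=robot.get_obs(); print(o["tool_pos"],o["ee_rot"],o["wrist_force"],o["time"])
cv2.imwrite("pics/w1.png",robot.snapshot("wrist")[:,:,::-1])
E
```

```text
[ 0.5244 -0.1956  0.2052] [ 3.1409  0.0011 -0.1585] [ 0.2893 -0.1664 -0.3903] 1.4333
```

View pics/w1.png

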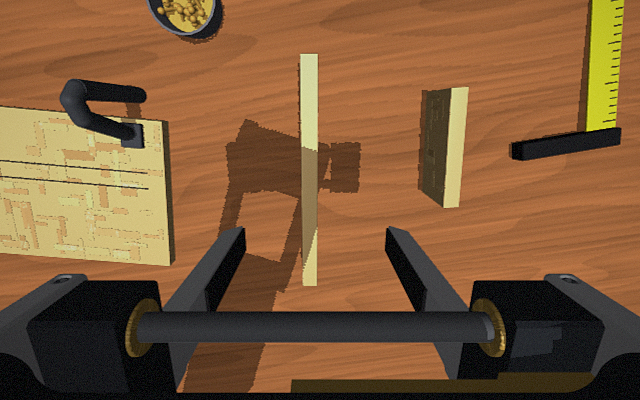

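The wrist view shows the stretcher's top edge running straight up the picture, from centre (309,54) at the far end to (310,286) at the near end. The offcut and try square are well clear to the right.

```bash
cat >> h.py <<'E'
from scipy.spatial.transform import Rotation as R
def wrist(pos,rpy,u,v,z):
    ci=robot.camera_info("wrist"); T=np.eye(4); T[:3,:3]=R.from_euler("xyz",rpy).as_matrix(); T[:3,3]=pos
    return ray(ci,T@ci["T_tool_cam"],u,v,z)
E
python3 - <<'E'
from h import *
o=robot.get_obs(); a,b=[wrist(o["tool_pos"],o["ee_rot"],*p,.07) for p in((309,54),(309.5,285.5))]
d=a-b; print(a,b,np.linalg.norm(d),np.degrees(np.arctan2(d[1],d[0])),(a+b)/2, o["tool_pos"])
E
```

```text
[ 0.66   -0.2124  0.07  ] [ 0.4013 -0.1699  0.07  ] 0.26217206934511894 -9.339425642825775 [ 0.5306 -0.1911  0.07  ] [ 0.5244 -0.1959  0.2055]
```

The two cameras agree to about 2 mm. I'll centre and descend to TCP z = 0.027.

Emit:
arm_command:
  targets:
    - [0.013, 0.011, 0, 0]
    - [0.013, 0.011, -0.06, 0]
    - [0.013, 0.011, -0.12, 0]
    - [0.013, 0.011, -0.18, 0]
    - [0.013, 0.011, -0.24, 0]
    - [0.013, 0.011, -0.3, 0]
    - [0.013, 0.011, -0.357, 0]
    - [0.013, 0.011, -0.357, 0]

```text
time: 2.15
tool_pos: [0.5269, -0.1876, 0.0203]
ee_rot: [-3.138, 0.012, -0.159]
wrist_force: [-1.2, 0.6, -0.2]
width: 0.094
finger_force: 0.0
```

Emit:
arm_command:
  targets:
    - [0, 0, 0, 0]
    - [0, 0, 0, 0]
    - [0, 0, 0, 0]
    - [0, 0, 0, 0]
    - [0, 0, 0, 0]
    - [0, 0, 0, 0]
    - [0, 0, 0, 0]
    - [0, 0, 0, 0]
  claw: 1

```text
time: 2.82
tool_pos: [0.5322, -0.189, 0.0274]
ee_rot: [3.141, -0.0, -0.157]
wrist_force: [-0.6, -0.9, 0.5]
width: 0.0443
finger_force: 0.0
```

Emit:
arm_command:
  targets:
    - [0, 0, 0, 0]
    - [0, 0, 0, 0]
    - [0, 0, 0, 0]
    - [0, 0, 0, 0]

```text
time: 3.15
tool_pos: [0.532, -0.1891, 0.027]
ee_rot: [3.141, 0.0, -0.157]
wrist_force: [0.5, -0.7, -1.5]
width: 0.0179
finger_force: 29.9
```

Gripped: opening 17.9 mm, 29.9 N. I'll lift and look before carrying.

Emit:
arm_command:
  targets:
    - [0, 0, 0.03, 0]
    - [0, 0, 0.08, 0]
    - [0, 0, 0.14, 0]
    - [0, 0, 0.2, 0]
    - [0, 0, 0.26, 0]
    - [0, 0, 0.32, 0]
    - [0, 0, 0.36, 0]
    - [0, 0, 0.36, 0]

```text
time: 3.82
tool_pos: [0.5342, -0.19, 0.2126]
ee_rot: [3.139, -0.01, -0.157]
wrist_force: [1.2, -0.5, -1.5]
width: 0.0177
finger_force: 30.0
```

Emit:
arm_command:
  targets:
    - [0, 0, 0, 0.04]
    - [0, 0, 0, 0.08]
    - [0, 0, 0, 0.13]
    - [0, 0, 0, 0.18]
    - [0, 0, 0, 0.23]
    - [0, 0, 0, 0.28]
    - [0, 0, 0, 0.33]
    - [0, 0, 0, 0.38]

```text
time: 4.48
tool_pos: [0.531, -0.1885, 0.204]
ee_rot: [-3.138, 0.002, 0.644]
wrist_force: [-0.3, 0.1, -2.5]
width: 0.0176
finger_force: 30.0
```

Emit:
arm_command:
  targets:
    - [0, 0, 0, 0.05]
    - [0, 0, 0, 0.1]
    - [0, 0, 0, 0.15]
    - [0, 0, 0, 0.2]
    - [0, 0, 0, 0.25]
    - [0, 0, 0, 0.29]
    - [0, 0, 0, 0.328]
    - [0, 0, 0, 0.328]

```text
time: 5.15
tool_pos: [0.5311, -0.1885, 0.2041]
ee_rot: [-3.137, -0.001, 1.327]
wrist_force: [-0.2, -0.8, -2.5]
width: 0.0177
finger_force: 30.0
```

Emit:
arm_command:
  targets:
    - [0.01, 0.05, 0, 0]
    - [0.02, 0.12, 0, 0]
    - [0.03, 0.2, 0, 0]
    - [0.045, 0.28, 0, 0]
    - [0.06, 0.36, 0, 0]
    - [0.07, 0.44, 0, 0]
    - [0.08, 0.51, 0, 0]
    - [0.09, 0.57, 0, 0]

```text
time: 5.82
tool_pos: [0.5762, 0.0987, 0.2051]
ee_rot: [-3.139, 0.0, 1.325]
wrist_force: [0.4, -0.4, -1.7]
width: 0.0177
finger_force: 30.0
```

Emit:
arm_command:
  targets:
    - [0.008, 0.025, 0, 0]
    - [0.008, 0.044, 0, 0]
    - [0.008, 0.044, -0.06, 0]
    - [0.008, 0.044, -0.12, 0]
    - [0.008, 0.044, -0.18, 0]
    - [0.008, 0.044, -0.22, 0]
    - [0.008, 0.044, -0.25, 0]
    - [0.008, 0.044, -0.25, 0]

```text
time: 6.48
tool_pos: [0.5774, 0.1162, 0.0763]
ee_rot: [-3.132, 0.004, 1.323]
wrist_force: [-0.6, -0.6, -3.0]
width: 0.0176
finger_force: 30.0
```

Emit:
arm_command:
  targets:
    - [0, 0, 0, 0]
    - [0, 0, 0, 0]
    - [0, 0, 0, 0]

```text
time: 6.73
tool_pos: [0.5823, 0.1177, 0.0841]
ee_rot: [3.138, -0.001, 1.325]
wrist_force: [0.1, -0.4, -1.5]
width: 0.018
finger_force: 30.0
```

```bash
python3 - <<'E'
from h import *
import cv2
o=robot.get_obs(); print(o["tool_pos"],o["ee_rot"],o["wrist_force"],o["wrist_torque"],o["time"])
w=robot.snapshot("wrist")[:,:,::-1]; t=robot.snapshot("top")[:,:,::-1]
cv2.imwrite("pics/w2.png",w);cv2.imwrite("pics/t2.png",t)
E
```

```text
[0.5823 0.1177 0.0841] [ 3.1381 -0.0011  1.3249] [ 0.1117 -0.3566 -1.4522] [-0.036  -0.0983  0.001 ] 6.7333
```

View pics/w2.png

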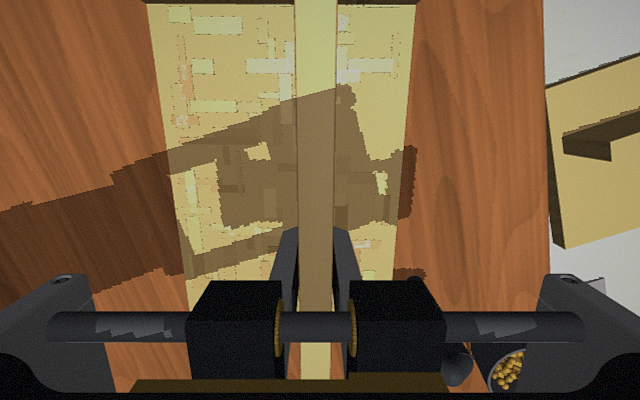

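The wrist view shows the board's top edge from x=295 to 337, running straight toward the panel foot at row 3. The pencil lines are hidden beneath it. I'll check the lateral fit in the top view.

```bash
python3 - <<'E'
import cv2
a=cv2.imread("pics/t2.png")[140:260,180:340]
a=cv2.resize(a,None,fx=4.8,fy=4.8,interpolation=cv2.INTER_CUBIC)
cv2.imwrite("pics/crop2.png",a)
E
```

```text
(no output)
```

View pics/crop2.png

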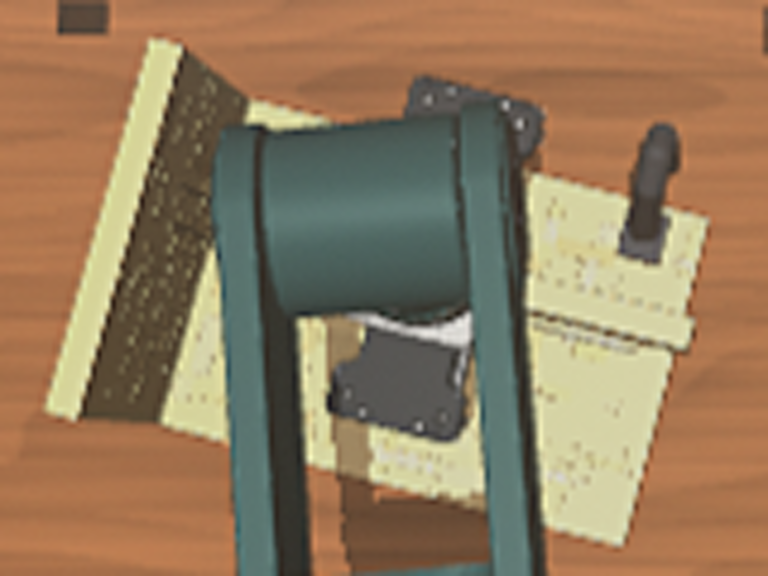

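The board's rear end shows at crop (695,318) to (688,352), with its lower long edge running from (530,313) to (688,352). The lower pencil line is visible just below that edge.

```bash
python3 - <<'E'
from h import *
U=np.array([.2427,.9701]);N=np.array([.9701,-.2427])
def c2(x,y,z): return top((x+.5)/4.8+180-.5,(y+.5)/4.8+140-.5,z)
for p in((530,313),(688,352),(695,318)):
    q=c2(*p,.127); print(q,"u",q[:2]@U,"n",q[:2]@N)
q=c2(590,340,.018);print("line",q[:2]@N, "expected",.5336-.0105)
o=robot.get_obs();p,r=o["tool_pos"],o["ee_rot"]; t=p[:2]; print("tcp",t@U,t@N,o["time"],np.degrees(r))
for pts,z in (([(295,100),(337,100),(297,230),(335,230)],p[2]-.027+.07),([(145,3),(418,3),(175,200),(400,200)],.018)):
    for a in pts: q=wrist(p,r,*a,z); print(a,"u",q[:2]@U,"n",q[:2]@N)
E
```

```text
[0.5605 0.0779 0.127 ] u 0.21162138532568053 n 0.5248138385018564
[ 0.54  -0.008  0.127] u 0.12330741259643507 n 0.525795620655528
[ 0.5585 -0.0116  0.127 ] u 0.1242533823327368 n 0.5445945774121452
line 0.5226390254817397 expected 0.5231
tcp 0.2556940241752569 0.5360899729010935 6.8333 [179.8178  -0.0616  75.9444]
(295, 100) u 0.34203465736816513 n 0.5269586973481791
(337, 100) u 0.3420306041059377 n 0.5456950734809682
(297, 230) u 0.27950437660264976 n 0.5267317716723438
(335, 230) u 0.279468188526646 n 0.545985356764534
(145, 3) u 0.4138029474054205 n 0.41117354937421513
(418, 3) u 0.4139611870293881 n 0.6122779605499056
(175, 200) u 0.2622123862755951 n 0.4126241717068361
(400, 200) u 0.2619227436522973 n 0.6114368278657296
```

```bash
python3 - <<'E'
import cv2
a=cv2.imread("pics/w1.png")[100:220,0:190]
cv2.imwrite("pics/crop3.png",cv2.resize(a,None,fx=4,fy=4,interpolation=cv2.INTER_CUBIC))
E
```

```text
(no output)
```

View pics/crop3.png

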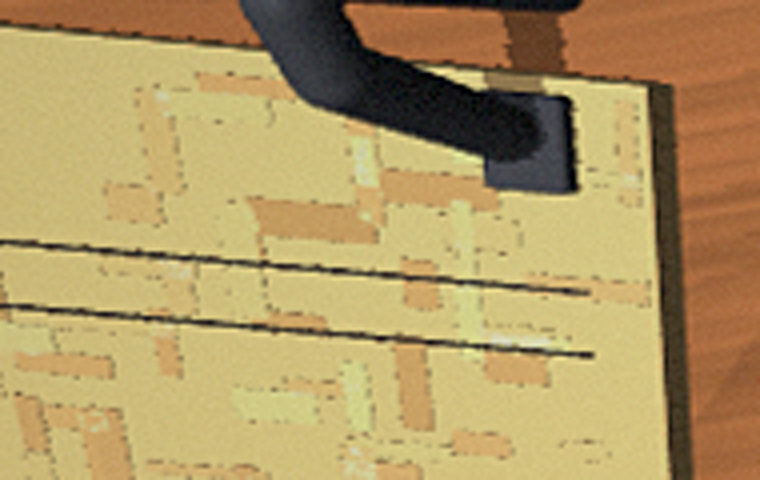

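The lines run from crop (0,242) to (588,292) and from (0,305) to (593,355). I'll compute their offset in the wrist frame.

```bash
python3 - <<'E'
from h import *
U=np.array([.2427,.9701]);N=np.array([.9701,-.2427])
p=np.array([.5244,-.1957,.2053]);r=[3.1409,.0011,-.1585]
P=[wrist(p,r,(x+.5)/4-.5,(y+.5)/4+99.5,.018)[:2] for x,y in((0,242),(588,292),(0,305),(593,355),(648,84))]
for q in P: print("u",q@U,"n",q@N)
for a,b in((0,1),(2,3)): d=P[a]-P[b]; print(np.degrees(np.arctan2(d[1],d[0])))
E
```

```text
u 0.3380771148637526 n 0.5434014872200106
u 0.1535628510237882 n 0.5431415712990804
u 0.34256647199585094 n 0.5225206682988686
u 0.15355593421378216 n 0.5221214823700175
u 0.13029989218939078 n 0.6101202203051025
75.8733195151474
75.83302193674105
```

I'll shift 2 mm toward -n and lower to just above the seat.

Emit:
arm_command:
  targets:
    - [-0.004, 0.001, -0.01, 0]
    - [-0.004, 0.001, -0.025, 0]
    - [-0.004, 0.001, -0.04, 0]
    - [-0.004, 0.001, -0.055, 0]
    - [-0.004, 0.001, -0.065, 0]
    - [-0.004, 0.001, -0.07, 0]
    - [-0.004, 0.001, -0.07, 0]
    - [-0.004, 0.001, -0.07, 0]

```text
time: 7.5
tool_pos: [0.5791, 0.1185, 0.0469]
ee_rot: [-3.142, 0.0, 1.326]
wrist_force: [0.6, 0.1, -1.7]
width: 0.0177
finger_force: 30.0
```

```bash
python3 - <<'E'
from h import *
import cv2
o=robot.get_obs(); p=o["tool_pos"][:2]; print(o["tool_pos"],np.degrees(o["ee_rot"]),o["wrist_force"],o["wrist_torque"],"u,n",p@[.2427,.9701],p@[.9701,-.2427])
t=robot.snapshot("top")[140:240,180:340,::-1]; s=robot.snapshot("scene")[110:230,290:430,::-1]
t=cv2.resize(t,(640,400)[::1],interpolation=cv2.INTER_CUBIC)
cv2.imwrite("pics/s3.png",cv2.resize(s,None,fx=5,fy=5,interpolation=cv2.INTER_CUBIC)[:, :]);cv2.imwrite("pics/t3.png",t)
E
```

```text
[0.5791 0.1185 0.0469] [-179.9996    0.0038   75.9692] [ 0.5903  0.0916 -1.6838] [-0.038  -0.0859  0.0917] u,n 0.2555000275186256 0.5329867524307199
```

View pics/s3.png

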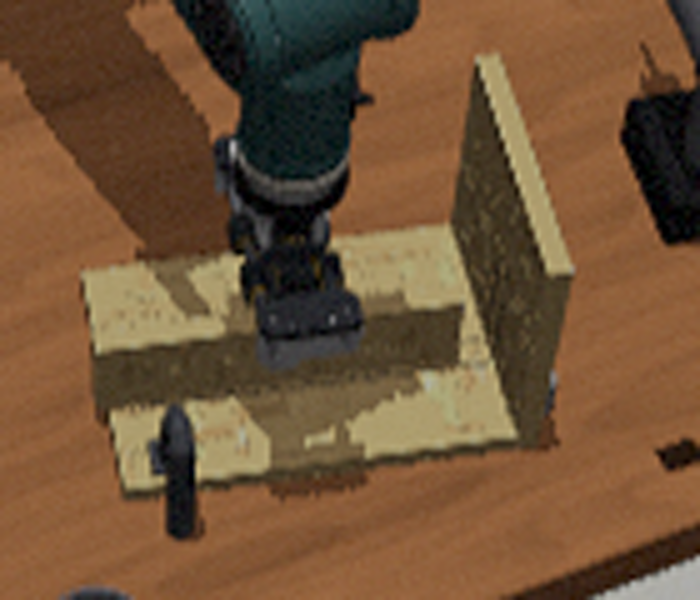

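The board is about 2 mm above the seat, roughly 27 mm short of the panel, and clear of the holdfast. I'll lower it to light contact.

Emit:
arm_command:
  targets:
    - [0, 0, -0.002, 0]
    - [0, 0, -0.003, 0]
    - [0, 0, -0.004, 0]
    - [0, 0, -0.005, 0]
    - [0, 0, -0.005, 0]
    - [0, 0, -0.005, 0]

```text
time: 8.1
tool_pos: [0.5792, 0.1185, 0.045]
ee_rot: [3.141, -0.0, 1.326]
wrist_force: [-0.9, -0.2, 0.3]
width: 0.0176
finger_force: 30.0
```

```bash
python3 - <<'E'
from h import *
import cv2
o=robot.get_obs(); p=o["tool_pos"][:2]; print(o["tool_pos"],np.degrees(o["ee_rot"]),o["wrist_force"],o["wrist_torque"],"u,n",p@[.2427,.9701],p@[.9701,-.2427])
t=robot.snapshot("top")[140:240,180:340,::-1]
t=cv2.resize(t,(768,480),interpolation=cv2.INTER_CUBIC)
cv2.imwrite("pics/t4.png",t)
E
```

```text
[0.5792 0.1185 0.045 ] [179.97    -0.0057  75.9669] [-0.8623 -0.1575  0.3191] [-0.1226  0.1215 -0.052 ] u,n 0.25554104046293696 0.5330692258823655
```

View pics/t4.png

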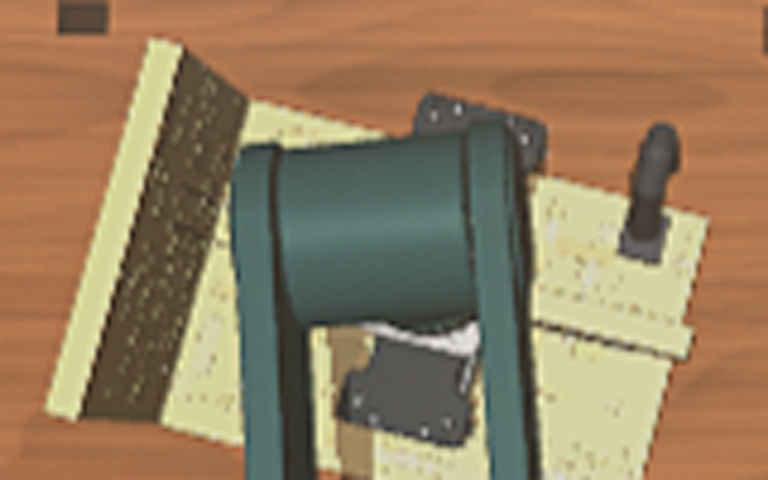

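The board sits on the seat, with its rear end at crop (694,327) to (687,358). The dark line right along its lower edge runs from (538,322) to (672,357).

```bash
python3 - <<'E'
from h import *
import cv2
U=np.array([.2427,.9701]);N=np.array([.9701,-.2427])
def c2(x,y,z): return top((x+.5)/4.8+180-.5,(y+.5)/4.8+140-.5,z)[:2]
for p in((687,358),(694,327)): q=c2(*p,.088); print("u",q@U,"n",q@N)
# mean intensity profile across n (rectified at seat plane z=.018), u .155-.205
im=cv2.imread("pics/t4.png")
g=cv2.cvtColor(im,cv2.COLOR_BGR2GRAY).astype(np.float32)
ci=robot.camera_info("top");E=ci["extrinsics"];f=200/np.tan(np.radians(ci["vfov"]/2))
def pix(P):
    c=E[:3,:3].T@(P-E[:3,3]); u=ci["cx"]-f*c[0]/c[2]; v=ci["cy"]+f*c[1]/c[2]
    return (u+.5-180)*4.8-.5,(v+.5-140)*4.8-.5
for z in(.018,.088):
  ns=np.arange(.512,.552,.001); out=[]
  for n in ns:
    X=np.array([pix(np.append(u*U+n*N,z)) for u in np.arange(.16,.2,.002)],np.float32)
    out.append(cv2.remap(g,X[:,:1].copy(),X[:,1:].copy(),1).mean())
  print(z,[(round(float(n)*1000),int(v)) for n,v in zip(ns,out)])
E
```

```text
u 0.12369142493227706 n 0.5240094768552312
u 0.12424622073896865 n 0.5417681425727766
0.018 [(512, 203), (513, 202), (514, 202), (515, 204), (516, 206), (517, 208), (518, 208), (519, 204), (520, 194), (521, 174), (522, 144), (523, 114), (524, 99), (525, 106), (526, 132), (527, 163), (528, 189), (529, 207), (530, 215), (531, 215), (532, 211), (533, 208), (534, 206), (535, 206), (536, 206), (537, 206), (538, 206), (539, 207), (540, 208), (541, 208), (542, 205), (543, 200), (544, 195), (545, 190), (546, 188), (547, 190), (548, 194), (549, 200), (550, 205), (551, 206), (552, 206)]
0.088 [(512, 203), (513, 204), (514, 207), (515, 209), (516, 209), (517, 203), (518, 188), (519, 162), (520, 128), (521, 101), (522, 97), (523, 118), (524, 151), (525, 182), (526, 203), (527, 214), (528, 215), (529, 211), (530, 208), (531, 206), (532, 206), (533, 206), (534, 206), (535, 206), (536, 207), (537, 208), (538, 207), (539, 203), (540, 198), (541, 193), (542, 191), (543, 192), (544, 196), (545, 201), (546, 205), (547, 207), (548, 205), (549, 204), (550, 204), (551, 203), (552, 203)]
```

The board's centre is within about 0.7 mm of mid-line in both frames. I'll nudge +0.4 mm and slide 20 mm toward the panel, leaving about 7 mm.

Emit:
arm_command:
  targets:
    - [0.0022, 0.0048, 0, 0]
    - [0.0034, 0.0097, 0, 0]
    - [0.0047, 0.0145, 0, 0]
    - [0.0058, 0.0194, 0, 0]
    - [0.0071, 0.0243, 0, 0]
    - [0.0083, 0.0291, 0, 0]
    - [0.0095, 0.034, 0, 0]
    - [0.0107, 0.0388, 0, 0]

```text
time: 8.82
tool_pos: [0.5847, 0.1378, 0.045]
ee_rot: [3.141, 0.001, 1.326]
wrist_force: [-1.4, -4.5, 3.5]
width: 0.0179
finger_force: 30.0
```

Emit:
arm_command:
  targets:
    - [0, 0, 0, 0]
    - [0.0002, 0.001, 0, 0]
    - [0.0005, 0.002, 0, 0]
    - [0.0008, 0.003, 0, 0]
    - [0.001, 0.004, 0, 0]
    - [0.0012, 0.005, 0, 0]
    - [0.0015, 0.006, 0, 0]
    - [0.0015, 0.006, 0, 0]

```text
time: 9.48
tool_pos: [0.5853, 0.1405, 0.0449]
ee_rot: [3.141, 0.001, 1.326]
wrist_force: [-0.7, -4.8, 5.2]
width: 0.018
finger_force: 30.0
```

Drag friction is about 4.8 N. I'll ease the down-force a little and creep on.

Emit:
arm_command:
  targets:
    - [0, 0, 0.001, 0]
    - [0.0002, 0.001, 0.001, 0]
    - [0.0005, 0.002, 0.001, 0]
    - [0.0007, 0.003, 0.001, 0]
    - [0.0007, 0.003, 0.001, 0]

```text
time: 9.9
tool_pos: [0.5854, 0.1425, 0.045]
ee_rot: [3.142, 0.0, 1.326]
wrist_force: [-0.9, -3.5, 3.7]
width: 0.0178
finger_force: 30.0
```

Emit:
arm_command:
  targets:
    - [0.0002, 0.001, 0, 0]
    - [0.0005, 0.002, 0, 0]
    - [0.0005, 0.002, 0, 0]

```text
time: 10.15
tool_pos: [0.5856, 0.1436, 0.045]
ee_rot: [-3.141, -0.0, 1.326]
wrist_force: [-0.5, -3.0, 3.4]
width: 0.0181
finger_force: 30.0
```

Emit:
arm_command:
  targets:
    - [0.0002, 0.001, 0, 0]
    - [0.0005, 0.002, 0, 0]
    - [0.0005, 0.002, 0, 0]

```text
time: 10.4
tool_pos: [0.5859, 0.1446, 0.045]
ee_rot: [-3.141, -0.0, 1.326]
wrist_force: [-1.0, -3.0, 3.1]
width: 0.0177
finger_force: 30.0
```

Emit:
arm_command:
  targets:
    - [0.0003, 0.001, 0.0006, 0]
    - [0.0006, 0.002, 0.0006, 0]
    - [0.0006, 0.002, 0.0006, 0]

```text
time: 10.65
tool_pos: [0.5859, 0.1446, 0.045]
ee_rot: [-3.141, 0.002, 1.326]
wrist_force: [-1.9, -7.0, 2.7]
width: 0.0178
finger_force: 30.0
```

Emit:
arm_command:
  targets:
    - [0.0003, 0.001, 0, 0]
    - [0.0005, 0.002, 0, 0]
    - [0.0005, 0.002, 0, 0]

```text
time: 10.9
tool_pos: [0.5859, 0.1446, 0.045]
ee_rot: [-3.141, 0.004, 1.325]
wrist_force: [-1.9, -8.8, 3.4]
width: 0.0179
finger_force: 30.0
```

Emit:
arm_command:
  targets:
    - [0.0003, 0.001, 0, 0]
    - [0.0005, 0.002, 0, 0]
    - [0.0005, 0.002, 0, 0]

```text
time: 11.15
tool_pos: [0.5859, 0.1446, 0.045]
ee_rot: [-3.14, 0.005, 1.325]
wrist_force: [-3.2, -10.8, 4.0]
width: 0.018
finger_force: 30.0
```

Contact is at u = 0.4145, as predicted, with stiffness of about 2 N per mm. I'll build up to roughly 15 N.

Emit:
arm_command:
  targets:
    - [0.0002, 0.001, 0, 0]
    - [0.0005, 0.002, 0, 0]
    - [0.0007, 0.003, 0, 0]
    - [0.001, 0.004, 0, 0]
    - [0.001, 0.004, 0, 0]
    - [0.001, 0.004, 0, 0]

```text
time: 11.65
tool_pos: [0.5859, 0.1447, 0.0449]
ee_rot: [-3.14, 0.009, 1.325]
wrist_force: [-5.3, -14.6, 5.1]
width: 0.0179
finger_force: 30.0
```

Emit:
arm_command:
  targets:
    - [0, 0, 0, 0]
    - [0, 0, 0, 0]
    - [0, 0, 0, 0]
    - [0, 0, 0, 0]
    - [0, 0, 0, 0]
    - [0, 0, 0, 0]
    - [0, 0, 0, 0]
    - [0, 0, 0, 0]

```text
time: 12.32
tool_pos: [0.5859, 0.1447, 0.0449]
ee_rot: [-3.14, 0.009, 1.324]
wrist_force: [-5.2, -14.7, 5.1]
width: 0.0178
finger_force: 30.0
```

```bash
python3 - <<'E'
from h import *
import cv2
o=robot.get_obs(); p=o["tool_pos"][:2]; print(o["time"],o["tool_pos"],np.degrees(o["ee_rot"]),o["wrist_force"],o["wrist_torque"],"u,n",p@[.2427,.9701],p@[.9701,-.2427])
t=cv2.resize(robot.snapshot("top")[140:220,180:340,::-1],(768,384),interpolation=cv2.INTER_CUBIC)
w=robot.snapshot("wrist")[0:80,220:420,::-1]
w=cv2.resize(w,(540,216),interpolation=cv2.INTER_CUBIC)
c=np.zeros((600,768,3),np.uint8); c[:384]=t; c[384:,:540]=w
cv2.imwrite("pics/f.png",c)
E
```

```text
12.3167 [0.5859 0.1447 0.0449] [-179.9113    0.5143   75.8862] [ -5.2483 -14.7356   5.101 ] [-2.1936  0.4733  0.0421] u,n 0.28260383821347435 0.5333012209756721
```

View pics/f.png

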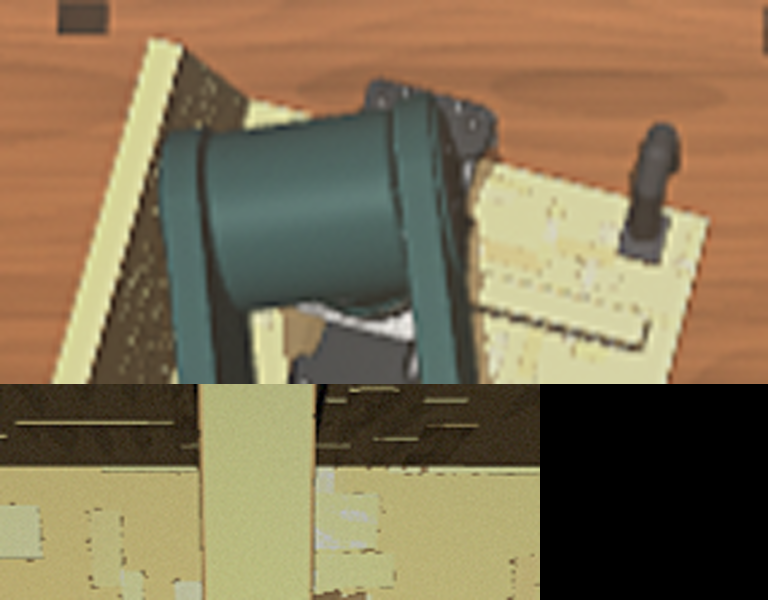

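The final view shows the board against the panel. In the wrist inset (enlarged strip) the board spans x=202–314, and the pencil lines on the panel peek out evenly at about 197 and 322, so it is centred. TCP height hasn't changed under the push, so the board is still seated. I'll hold steady for over 3 s.

Emit:
arm_command:
  targets:
    - [0, 0, 0, 0]
    - [0, 0, 0, 0]
    - [0, 0, 0, 0]
    - [0, 0, 0, 0]
    - [0, 0, 0, 0]
    - [0, 0, 0, 0]
    - [0, 0, 0, 0]
    - [0, 0, 0, 0]

```text
time: 13.08
tool_pos: [0.5859, 0.1447, 0.045]
ee_rot: [-3.14, 0.009, 1.324]
wrist_force: [-4.6, -15.0, 6.0]
width: 0.0177
finger_force: 30.0
```

Emit:
arm_command:
  targets:
    - [0, 0, 0, 0]
    - [0, 0, 0, 0]
    - [0, 0, 0, 0]
    - [0, 0, 0, 0]
    - [0, 0, 0, 0]
    - [0, 0, 0, 0]
    - [0, 0, 0, 0]
    - [0, 0, 0, 0]

```text
time: 13.75
tool_pos: [0.5859, 0.1447, 0.045]
ee_rot: [-3.14, 0.009, 1.324]
wrist_force: [-5.1, -14.8, 5.8]
width: 0.0179
finger_force: 30.0
```

Emit:
arm_command:
  targets:
    - [0, 0, 0, 0]
    - [0, 0, 0, 0]
    - [0, 0, 0, 0]
    - [0, 0, 0, 0]
    - [0, 0, 0, 0]
    - [0, 0, 0, 0]
    - [0, 0, 0, 0]
    - [0, 0, 0, 0]

```text
time: 14.42
tool_pos: [0.5859, 0.1447, 0.045]
ee_rot: [-3.14, 0.009, 1.324]
wrist_force: [-5.1, -14.5, 6.7]
width: 0.0177
finger_force: 30.0
```

Emit:
arm_command:
  targets:
    - [0, 0, 0, 0]
    - [0, 0, 0, 0]
    - [0, 0, 0, 0]
    - [0, 0, 0, 0]
    - [0, 0, 0, 0]
    - [0, 0, 0, 0]
    - [0, 0, 0, 0]
    - [0, 0, 0, 0]

```text
time: 15.08
tool_pos: [0.5859, 0.1447, 0.045]
ee_rot: [-3.14, 0.009, 1.324]
wrist_force: [-4.9, -14.4, 5.4]
width: 0.018
finger_force: 30.0
```

Emit:
arm_command:
  targets:
    - [0, 0, 0, 0]
    - [0, 0, 0, 0]
    - [0, 0, 0, 0]
    - [0, 0, 0, 0]
    - [0, 0, 0, 0]
    - [0, 0, 0, 0]
    - [0, 0, 0, 0]
    - [0, 0, 0, 0]

```text
time: 15.75
tool_pos: [0.5859, 0.1447, 0.0449]
ee_rot: [-3.14, 0.009, 1.324]
wrist_force: [-5.1, -14.9, 4.9]
width: 0.0177
finger_force: 30.0
```

Emit:
arm_command:
  targets:
    - [0, 0, 0, 0]
    - [0, 0, 0, 0]
    - [0, 0, 0, 0]
    - [0, 0, 0, 0]
    - [0, 0, 0, 0]
    - [0, 0, 0, 0]
    - [0, 0, 0, 0]
    - [0, 0, 0, 0]

```text
time: 16.42
tool_pos: [0.5859, 0.1447, 0.0449]
ee_rot: [-3.14, 0.009, 1.324]
wrist_force: [-4.7, -14.5, 5.5]
width: 0.0177
finger_force: 30.0
```

Held at about 15.5 N for over 4 s, steady. Handing in.

```bash
python3 -c "
from bench import robot
print(robot.close_job())"
```

```text
the job is handed in; nothing more can be done
None
```

The stretcher stands on edge between the pencil lines, butted against the panel and still gripped; it held a steady push of about 15 N (wrist reading, including a few newtons of drag on the seat) for over 4 s, and I handed the job in at about 16 s without a verdict shown.

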